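Put the watch tray away in its dust box

ROBOT

A 6-joint arm with a two-finger parallel gripper is mounted at the origin on a cart in front of the work surface, level with it; the furniture and walls round the work are solid. World frame = base frame: x ahead of the robot, y to its left, z up, the work surface at z = 0. Lengths are in m, angles in rad, forces in N, time in s.
With the tool pointing down it reaches from about 0.275 to 0.825 m from the base axis. Payload 5.2 kg.
Tool frame: the origin (TCP) lies midway between the tips of the shut fingers; the grasp point (between the pads) lies 19 mm behind it; z points along the fingers, y is the line along which they close (so a half turn about z gives the same grasp; the last joint's range is limited). The gripper opens to 93 mm and grips with 3 to 60 N. Pads are 15 mm wide; open, the fingers measure 128 mm over their backs; the gripper's body (75 mm by 188 mm) begins 65 mm behind the grasp point.
Start: joints at [1.063, 0.259, 1.535, -0, 1.348, -0.203], TCP at [0.165, 0.525, 0.219] pointing down, gripper open.
Joint ranges: [-3.14, 3.14], [-0.91, 2.08], [0.19, 2.58], [-1.22, 4.36], [0.22, 2.71], [-3.12, 3.12]. Speed limits (rad/s): [2.57, 2.57, 3.14, 3.14, 3.14, 3.14].

INTERFACE

Orientations are given as a rotation vector (axis times angle).
In Python, from plant import env gives the robot as it stands.
- The arm moves only by the tool step_arm, never from a script. Its argument "steps" is a list of rows, each a list of 7 numbers: the closure, from -1 (fully open) to 1 (shut), so that 0 is half open, then the shift along the tool's x, y, z in cm, then the turn, a rotation vector about the tool's x, y, z in rad. In form: [[fingers, tx, ty, tz, ax, ay, az], ...]. A call has 1 to 5 rows; each row is the pose to reach, as a shift and turn from the pose commanded when the call began, along the tool's axes at that moment; what a row does not reach only later rows make up. A row lasts 1/8 s, in which the tool goes at most 62.5 mm and 10.7 degrees, less where a joint would pass 70% of its speed; a pose out of reach is approached as far as the arm can. A call with a gripper value outside its range is refused whole. The fingers move at their own pace and stop on an object; the grip force is fixed at half the most. Time passes only in rows, so rows that repeat a pose let the fingers close. It gives the time, the measured TCP pose, the force, the opening and the grip force at its end, in the units of the state.
- env.observe(): the state, without advancing time (a new reading comes with each control period).
- env.camera(name): name is "scene" or "top" or "wrist"; returns the picture (400x640x3 uint8, blue, green, red); there is no depth.
- env.get_calibration(name): a dict with "fx", "fy", "cx", "cy" (pixels), "R" (3x3) and "t" (3): a world point X has camera coordinates R X + t. Camera axes: x right, y down, z forward; pixel columns grow to the right and rows downward; lengths in m; the calibration is good to about 2 mm. A picture is of the moment at which its call begins: read the wrist's pose just before it. get_calibration takes no time and is no camera call; for the wrist camera it gives the pose at the moment of the call.
- env.hand_in(): hands the job in; it is judged then, once.
The state is a dict: "clock": time; "q": joint angles; "dq": joint speeds; "joint_torque": joint torques, N m; "tool_pos": TCP position; "tool_rot": TCP orientation; "force": force on the tool from outside, world axes, zero at the start; "wrist_torque": the same for the moment, N m; "finger_gap": finger opening in m; "grasp_force": force on a finger pad.
Only numpy, scipy, OpenCV 4.12 (cv2) and the standard library are available. Lean on these libraries where they do the work, as an engineer would, in place of code of your own. Each camera call takes 0.05 s, during which the arm holds its last target. There are 200 camera calls.

TASK

Put the watch work away from the dust: with the fingertips against its front edge, push the aluminium tray fully home into the low grey box, then push the box's side-hinged door fully shut. Only push: do not grip or lift the tray or the door, do not touch the watch parts lying in the tray, keep them in it, and leave the things standing around where they are.

Things in the scene. Friction and masses are not known exactly. Their poses are not given: they have to be found in the camera images.
- dust_box: low grey steel box, fixed. Origin: centre of its underside on the table; x points INTO the box (open mouth at -x), y left seen from before the mouth, z up. Base plate 4 mm thick, x -148..67, y -62..62 mm; before the mouth the tray slides on it. Walls x -63..63, inside 98 mm wide; roof x -45..63, top z 54 mm; back stop (inner face) x 57 mm.
- tray: loose aluminium tray 110 x 90 x 26 mm (x, y, z), about 0.3 kg, on the base plate, partly drawn out. Origin: centre of its underside; axes as the box's within 2 degrees. Outer front edge at its x = -55 mm. Walls 4 mm. Slides with 1 to 3 N (first touch may jolt to 9 N). Fully home it meets the back stop: origin at x = +2, y = 0, z = 4 mm in the box frame, front edge at x = -53 mm.
- door (a joint): door angle, rad: 0 = shut, grows as it opens outward, to 2.2; at 1.57 it points straight out of the mouth. The hinge is stiff (0.06 N m): the door stays where it is left. It cannot shut on a tray that stands out.
- door_hinge (a point): point on the door's vertical hinge axis at half door height, 29 mm above the table; x = -66, y = +58 mm in the box frame (left of the mouth). Axes as the box's.
- door_face (a point): point on the OUTER face of the door, on its push plate, 92 mm from the hinge axis, 20 mm from the free edge, at half height. Turns with the door: x is normal to the panel, from outside to inside (push along +x to shut), y towards the hinge. Panel 5 mm thick, z 7..51 mm above the table; its outer face is 3 mm outside the hinge axis.
- movement: watch movement in a round red holder, 40 x 49 x 11 mm, lying loose in the tray's front bay. Origin: centre of its underside.
- dial: round watch dial plate, 32 mm across, 9 mm high, lying loose in the tray's rear bay. Origin: centre of its underside.
- loupe: black eye loupe, 34 mm across, 28 mm high, loose, standing beside the box's right wall; not to be moved. Origin: centre of its underside.
- tin: round metal tin with lid, 49 mm across, 17 mm high, loose, at the left of the table; not to be moved. Origin: centre of its underside.
- driver: small screwdriver, 90 mm long, 12 mm thick, loose, at the left of the table; not to be moved. Origin: centre of its underside.
- blower: rubber dust blower, 51 mm across, 88 mm high, loose, at the left of the table; not to be moved. Origin: centre of its underside.
There are look-alikes about, which are no part of the job. There is more than one size of the movement; the one meant has the size given above.

How it is judged:
By the outcome, as a careful person would: the job done as asked, in the order asked, and still so for the second after the job is handed in, with the robot touching nothing.
It also fails if it takes over 54 s, if anything falls off the work surface, if the arm or the gripper's body presses on something with over 40 N, if the wrist force passes 120 N, or if a joint passes its speed limit or range.

## Working session

There is one attempt and no reset: what is moved stays moved. The work goes in short steps, Python scripts to look and compute and a tool call to move; the robot and the scene stay as the last step left them, time stands still between calls to the robot, and variables do not carry over. Pictures are saved under pics/ and viewed, at most 10 in all, crops included, and the job is handed in when it is done.

Besides the shell and the picture viewer there is one more tool, called as name([rows], argument=value, ...), one row to a line, values as JSON. step_arm: Moves the arm, as the interface text tells. Its arguments: {"type":"object","properties":{"steps":{"type":"array"}},"required":["steps"]}

```bash
mkdir -p pics
python3 - <<'E'
from plant import env
import cv2,numpy as np
s=env.observe();print(s['clock'],s['tool_pos'],s['tool_rot'],s['finger_gap'],s['force'])
for n in("scene","top"):
    c=env.get_calibration(n);print(n,c)
    cv2.imwrite(f"pics/{n}0.png",env.camera(n))
E
```

```text
0.0 [0.16476623 0.5241629  0.21781601] [-4.76859044e-01 -3.10453168e+00  2.73318396e-03] 0.09272546991284236 [ 0.02598825  0.21271452 -0.23853632]
scene {'fx': 485.7611441430668, 'fy': 485.7611441430668, 'cx': 316.96521490563066, 'cy': 204.4399492426379, 'R': array([[-0.84288018, -0.53801567,  0.00959928],
       [-0.41499744,  0.63859151, -0.6480571 ],
       [ 0.34253486, -0.55021816, -0.76153125]]), 't': array([0.46593916, 0.27828263, 0.82925048])}
top {'fx': 495.65796463464056, 'fy': 495.65796463464056, 'cx': 314.93134472787085, 'cy': 206.16606824770932, 'R': array([[ 0.02136283, -0.99966982, -0.01427865],
       [-0.99483208, -0.01983715, -0.09957723],
       [ 0.09926111,  0.01633211, -0.99492738]]), 't': array([-0.02952437,  0.57455343,  1.05203736])}
```

View pics/top0.png

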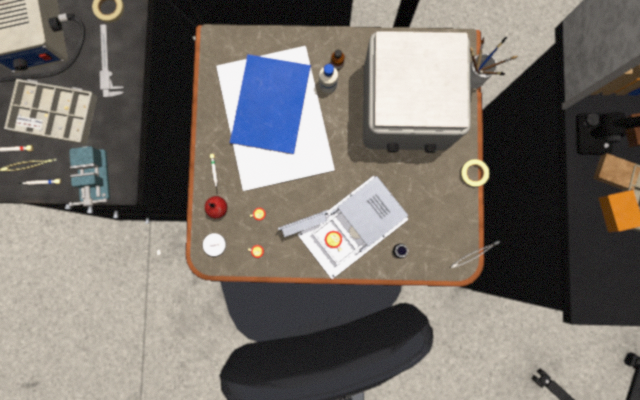

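View pics/scene0.png

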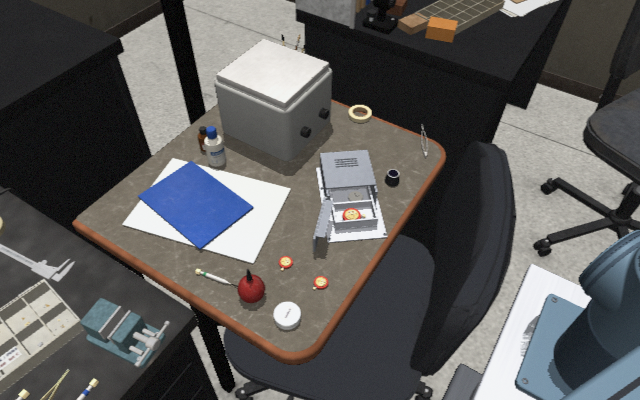

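The top view shows the box at about (355,225) with its mouth facing lower-left, and the door standing out from its hinge at about (328,212) to (280,232). There are three red movements: (334,240) in the tray's front bay, and (259,213) and (257,251) loose on the table. The one in the tray is the one meant. Next I'll enlarge it to confirm.

Run:
```python
import cv2
t=cv2.imread("pics/top0.png")[170:285,265:425]
cv2.imwrite("pics/tc.png",cv2.resize(t,(800,575),interpolation=cv2.INTER_CUBIC))
t=cv2.imread("pics/scene0.png")[140:255,295:415]
cv2.imwrite("pics/sc.png",cv2.resize(t,(600,575),interpolation=cv2.INTER_CUBIC))
```

```text
(no output)
```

View pics/tc.png

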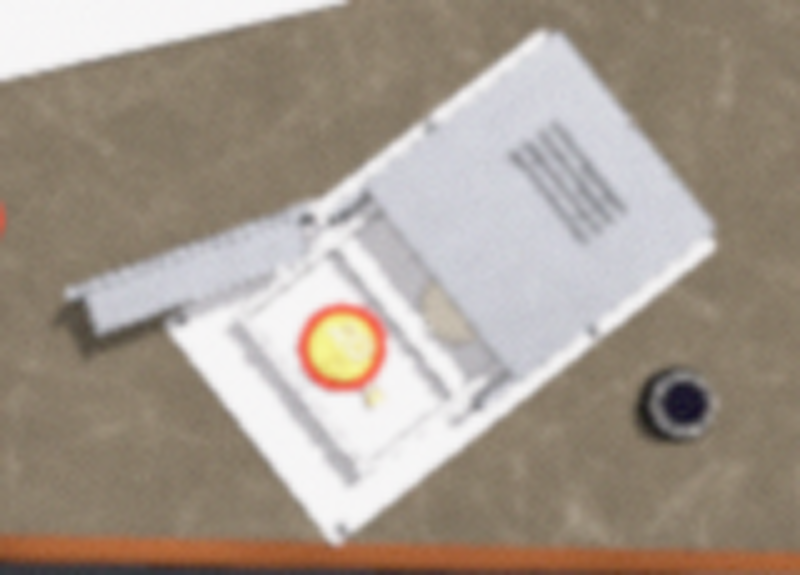

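View pics/sc.png

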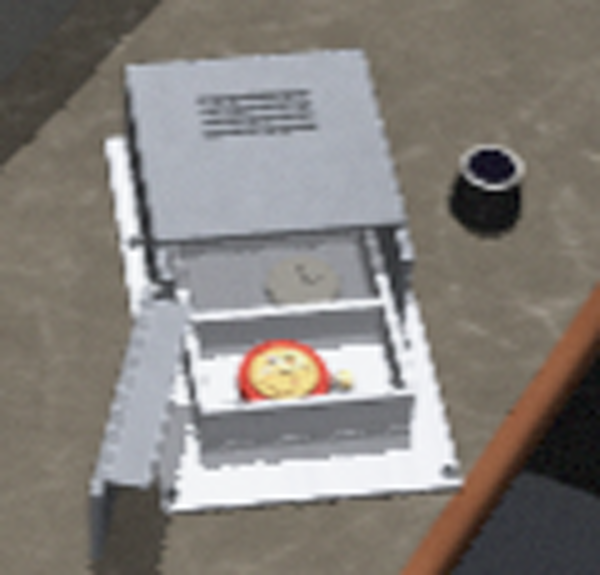

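The crops confirm that the movement in the tray's front bay, at (342,345) in the top crop, is the one meant. It is the red holder with a small crown sticking out, and the dial lies behind it at (445,315). Plate corners, roof corners, tray front wall and door top edge are all clearly visible.

```bash
cat > h.py <<'E'
import numpy as np
from plant import env
def ray(n,uv,z):
    c=env.get_calibration(n);R,t=c['R'],c['t']
    d=R.T@np.array([(uv[0]-c['cx'])/c['fx'],(uv[1]-c['cy'])/c['fy'],1]);o=-R.T@t
    return o+d*(z-o[2])/d[2]
def T(u,v,z): return ray('top',(265+u/5-.4,170+v/5-.4),z)
def S(u,v,z): return ray('scene',(295+u/5-.4,140+v/5-.4),z)
E
python3 - <<'E'
from h import *
np.set_printoptions(precision=4,suppress=True)
B=[[-.148,.062],[-.148,-.062],[-.045,.0555],[-.045,-.0555],[.063,.0555],[.063,-.0555]]
def fit(P):
    b=np.array(B)[:len(P)];p=np.array(P)[:,:2];bc=b.mean(0);pc=p.mean(0)
    z=((p-pc)@[1,1j])@np.conj((b-bc)@[1,1j]);a=np.angle(z)
    R=np.array([[np.cos(a),-np.sin(a)],[np.sin(a),np.cos(a)]]);o=pc-R@bc
    print('box',o,a,'resid mm',((p-o)@R-b).round(4).tolist());return o,R
PT=[T(175,322,.004),T(338,540,.004),T(372,190,.054),T(510,380,.054),T(558,33,.054),T(715,225,.054)]
PS=[S(165,510,.004),S(462,487,.004),S(158,243,.054),S(408,222,.054),S(127,65,.054),S(362,50,.054)]
oT,RT=fit(PT);oS,RS=fit(PS)
o,R=oT,RT
for n,F,l in(('top',T,[('traytopL',232,328,.03),('traytopR',350,482,.03),('doorfree',70,292,.051),('doorhinge',308,212,.051),('mov',342,345,.02),('loupe',685,400,.028)]),('scene',S,[('traytopL',200,412,.03),('traytopR',411,395,.03),('trayBotL',205,466,.004),('trayBotR',412,446,.004),('doorfree_near',92,488,.051),('doorfree2',152,485,.051),('hinge',155,300,.051)])):
    for m in l:
        p=F(*m[1:]);print(n,m[0],p,'box mm',(((p[:2]-(oT if n=='top' else oS))@(RT if n=='top' else RS))*1e3).round(1))
E
```

```text
box [ 0.5598 -0.1342] -0.8888169002024064 resid mm [[0.0034, -0.0026], [0.0015, 0.0016], [0.0013, -0.0063], [-0.0025, 0.0057], [-0.0024, -0.0021], [-0.0013, 0.0037]]
box [ 0.5582 -0.1321] -0.8915957903652733 resid mm [[0.0011, -0.0005], [0.0, 0.0005], [-0.0005, -0.0024], [0.0006, 0.0018], [-0.0001, -0.0019], [-0.0011, 0.0025]]
top traytopL [ 0.5116 -0.0105  0.03  ] box mm [-126.4   40.6]
top traytopR [ 0.4465 -0.0627  0.03  ] box mm [-126.9  -42.9]
top doorfree [0.5246 0.0583 0.051 ] box mm [-171.6   94. ]
top doorhinge [ 0.5608 -0.0423  0.051 ] box mm [-70.8  58.7]
top mov [ 0.5056 -0.0584  0.02  ] box mm [-93.    5.7]
top loupe [ 0.4847 -0.2065  0.028 ] box mm [   8.8 -103.9]
scene traytopL [ 0.5184 -0.0124  0.03  ] box mm [-118.1   44.2]
scene traytopR [ 0.4502 -0.0672  0.03  ] box mm [-118.3  -43.2]
scene trayBotL [ 0.5117 -0.0073  0.004 ] box mm [-126.3   42.3]
scene trayBotR [ 0.4446 -0.0632  0.004 ] box mm [-124.9  -45.1]
scene doorfree_near [0.5261 0.057  0.051 ] box mm [-167.3   93.8]
scene doorfree2 [0.5074 0.0432 0.051 ] box mm [-168.3   70.6]
scene hinge [ 0.5565 -0.038   0.051 ] box mm [-74.2  57.8]
```

step_arm([
  [0.7, -6, -5.5, 0, 0, 0, 0.1],
  [0.7, -11, -10.5, 0, 0, 0, 0.22],
  [0.7, -15, -14.5, 0, 0, 0, 0.35],
  [0.7, -19, -18.5, 0, 0, 0, 0.47],
  [0.7, -22.5, -22, 0, 0, 0, 0.586],
])

```text
clock: 0.72
tool_pos: [0.313, 0.2475, 0.2185]
tool_rot: [1.358, 2.833, 0.0]
force: [2.1, 0.2, 0.2]
finger_gap: 0.0472
grasp_force: 0.0
```

step_arm([
  [0.7, -6, -1, 0, 0, 0, 0],
  [0.7, -12, -2, 0, 0, 0, 0],
  [0.7, -18, -2.9, 2, 0, 0, 0],
  [0.7, -24, -3.9, 4, 0, 0, 0],
  [0.7, -29.5, -4.8, 6, 0, 0, 0],
])

```text
clock: 1.35
tool_pos: [0.4614, -0.0123, 0.1581]
tool_rot: [1.354, 2.834, 0.0]
force: [1.3, 0.7, -0.1]
finger_gap: 0.014
grasp_force: 0.0
```

Run:
```python
from h import *
import cv2
s=env.observe();print(s['clock'],s['tool_pos'],s['tool_rot'],s['finger_gap'],s['force'],s['q'])
c=env.get_calibration('wrist');np.save('wc.npy',c,allow_pickle=True)
cv2.imwrite('pics/w1.png',env.camera('wrist'))
o=np.array([.559,-.133]);a=-.891;R=np.array([[np.cos(a),-np.sin(a)],[np.sin(a),np.cos(a)]])
print('tcp box',(np.array(s['tool_pos'])[:2]-o)@R)
for p in ([-.125,.045,.03],[-.125,-.045,.03],[-.148,.062,.004],[-.148,-.062,.004],[-.045,0,.054]):
    X=np.r_[o+R@p[:2],p[2]];k=c['R']@X+c['t'];print(p,c['fx']*k[0]/k[2]+c['cx'],c['fy']*k[1]/k[2]+c['cy'])
```

```text
1.35 [ 0.46144921 -0.01227715  0.15808994] [1.35416911e+00 2.83426857e+00 4.75226335e-04] 0.014047294538826851 [ 1.287849    0.72809548 -0.1421475 ] [-2.69175115e-01  1.52702823e-01  1.82797408e+00  2.40957633e-04
  1.16043143e+00 -9.48632226e-01]
tcp box [-1.55210056e-01  2.52406450e-05]
[-0.125, 0.045, 0.03] 368.2397424267209 220.9522863403622
[-0.125, -0.045, 0.03] 285.6507236127606 221.02817670506045
[-0.148, 0.062, 0.004] 380.68324842441825 194.1773193139529
[-0.148, -0.062, 0.004] 273.0821087730449 194.26175185573175
[-0.045, 0, 0.054] 327.01541518796563 297.46388724232224
```

View pics/w1.png

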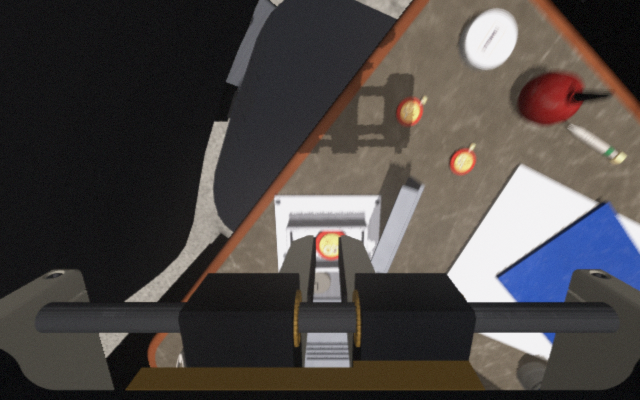

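The wrist view shows the plate's front corners at (276,196) and (382,196), within about 3 px of the prediction. The tray's front edge is near row 222, so the pose estimate holds. I'll descend in front of the tray.

step_arm([
  [0.7, 0, 0, 5, 0, 0, 0],
  [0.7, 0, 0, 10, 0, 0, 0],
  [0.7, 0, 0, 12.5, 0, 0, 0],
  [0.7, 0, 0, 14.2, 0, 0, 0],
  [0.7, 0, 0, 14.2, 0, 0, 0],
])

```text
clock: 2.02
tool_pos: [0.4593, -0.0098, 0.0154]
tool_rot: [-1.352, -2.832, 0.001]
force: [-0.2, 0.4, -0.1]
finger_gap: 0.014
grasp_force: 0.0
```

step_arm([
  [0.7, -0.6, 0, 0, 0, 0, 0],
  [0.7, -1.1, 0, 0, 0, 0, 0],
  [0.7, -1.6, 0, 0, 0, 0, 0],
  [0.7, -2.1, 0, 0, 0, 0, 0],
  [0.7, -2.6, 0, 0, 0, 0, 0],
])

```text
clock: 2.65
tool_pos: [0.4775, -0.0309, 0.0168]
tool_rot: [1.353, 2.835, 0.0]
force: [0.8, -0.1, -0.2]
finger_gap: 0.0145
grasp_force: 0.0
```

step_arm([
  [0.7, -0.4, 0, 0, 0, 0, 0],
  [0.7, -0.8, 0, 0, 0, 0, 0],
  [0.7, -1.2, 0, 0, 0, 0, 0],
  [0.7, -1.6, 0, 0, 0, 0, 0],
  [0.7, -2.0, 0, 0, 0, 0, 0],
])

```text
clock: 3.28
tool_pos: [0.4898, -0.0463, 0.0165]
tool_rot: [-1.353, -2.835, 0.0]
force: [0.0, 1.5, -1.0]
finger_gap: 0.0138
grasp_force: 0.8
```

step_arm([
  [0.7, -0.5, 0, 0, 0, 0, 0],
  [0.7, -1.0, 0, 0, 0, 0, 0],
  [0.7, -1.5, 0, 0, 0, 0, 0],
  [0.7, -2.0, 0, 0, 0, 0, 0],
  [0.7, -2.5, 0, 0, 0, 0, 0],
])

```text
clock: 3.9
tool_pos: [0.5056, -0.0658, 0.0166]
tool_rot: [-1.353, -2.835, 0.0]
force: [-1.0, 0.4, -1.0]
finger_gap: 0.0139
grasp_force: 0.7
```

step_arm([
  [0.7, -0.4, 0, 0, 0, 0, 0],
  [0.7, -0.8, 0, 0, 0, 0, 0],
  [0.7, -1.2, 0, 0, 0, 0, 0],
  [0.7, -1.6, 0, 0, 0, 0, 0],
  [0.7, -1.9, 0, 0, 0, 0, 0],
])

```text
clock: 4.53
tool_pos: [0.5175, -0.0805, 0.0167]
tool_rot: [-1.354, -2.835, -0.0]
force: [-1.2, 0.9, -1.0]
finger_gap: 0.0139
grasp_force: 1.1
```

step_arm([
  [0.7, -0.2, 0, 0, 0, 0, 0],
  [0.7, -0.4, 0, 0, 0, 0, 0],
  [0.7, -0.5, 0, 0, 0, 0, 0],
  [0.7, -0.5, 0, 0, 0, 0, 0],
])

```text
clock: 5.03
tool_pos: [0.5206, -0.0843, 0.0167]
tool_rot: [1.353, 2.835, -0.0]
force: [-1.2, 0.8, -0.9]
finger_gap: 0.014
grasp_force: 0.7
```

step_arm([
  [0.7, -0.15, 0, 0, 0, 0, 0],
  [0.7, -0.3, 0, 0, 0, 0, 0],
  [0.7, -0.3, 0, 0, 0, 0, 0],
])

```text
clock: 5.4
tool_pos: [0.5207, -0.0845, 0.0167]
tool_rot: [-1.352, -2.831, -0.002]
force: [-5.0, 7.4, 6.7]
finger_gap: 0.0139
grasp_force: 4.8
```

step_arm([
  [0.7, -0.15, 0, 0, 0, 0, 0],
  [0.7, -0.3, 0, 0, 0, 0, 0],
  [0.7, -0.3, 0, 0, 0, 0, 0],
])

```text
clock: 5.78
tool_pos: [0.5206, -0.0847, 0.0165]
tool_rot: [-1.35, -2.827, -0.004]
force: [-8.4, 15.2, 12.7]
finger_gap: 0.014
grasp_force: 8.7
```

The TCP has stopped at box x = -62 mm with 15 N building, so the tray is against the stop. I'll back off, lift and verify.

step_arm([
  [0.7, 1.0, 0, 0, 0, 0, 0],
  [0.7, 3.5, 0, 0, 0, 0, 0],
  [0.7, 3.5, 0, -5, 0, 0, 0],
  [0.7, 3.5, 0, -11, 0, 0, 0],
  [1, 5.5, 3, -15, 0, 0, 0.18],
])

```text
clock: 6.4
tool_pos: [0.5146, -0.0292, 0.1699]
tool_rot: [1.609, 2.692, 0.0]
force: [1.0, -0.4, -0.3]
finger_gap: 0.0079
grasp_force: 0.0
```

step_arm([
  [1, 3, 4, 0, 0, 0, 0.18],
  [1, 4, 8, 0, 0, 0, 0.36],
  [1, 4, 12, 0, 0, 0, 0.54],
  [1, 4, 14, 0, 0, 0, 0.72],
  [1, 4, 14, 0, 0, 0, 0.9],
])

```text
clock: 7.02
tool_pos: [0.6186, 0.0755, 0.1664]
tool_rot: [2.621, 1.728, 0.002]
force: [0.2, -0.2, -1.4]
finger_gap: 0.0002
grasp_force: 0.0
```

Run:
```python
from h import *
import cv2
s=env.observe();print(s['clock'],s['tool_pos'],s['tool_rot'],s['finger_gap'],s['force'],s['q'])
a=env.camera('top')[165:285,240:420];b=env.camera('scene')[140:260,290:410]
cv2.imwrite('pics/c2.png',np.vstack([cv2.resize(a,(450,300),interpolation=2),np.hstack([cv2.resize(b,(300,300),interpolation=2),np.zeros((300,150,3),np.uint8)])]))
```

```text
7.025 [0.61861947 0.07552178 0.16643894] [2.62129535e+00 1.72849645e+00 2.29348975e-03] 0.0001735589421031508 [ 0.17362786 -0.2148772  -1.44031788] [-5.69624095e-02  4.23909724e-01  1.42675577e+00 -5.15682102e-04
  1.28873726e+00  3.48059408e-01]
```

View pics/c2.png

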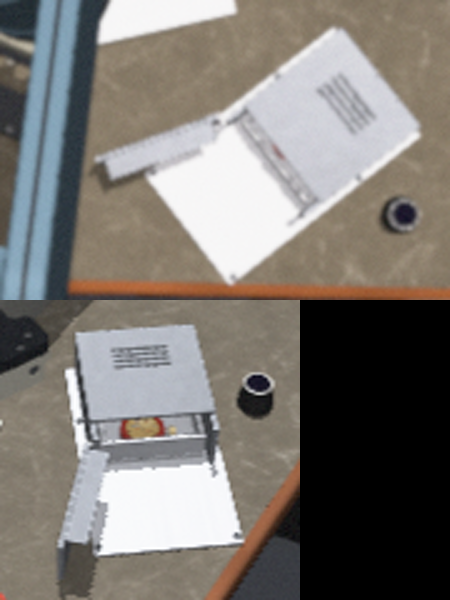

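The tray is in, square and flush behind the mouth, with the movement still in the front bay at (142,428). I'll check its depth and work out the door contact points.

Run:
```python
from h import *
np.set_printoptions(precision=4,suppress=True)
o=np.array([.559,-.133]);a=-.891;R=np.array([[np.cos(a),-np.sin(a)],[np.sin(a),np.cos(a)]])
for n,u,v,z in[('scene',105,140,.03),('scene',213,132,.03),('scene',108,166,.004),('scene',215,157,.004),('scene',60,243,.051),('top',240,122,.03),('top',303,206,.03),('top',95,158,.051),('top',217,120,.051)]:
    p=ray(n,((290 if n=='scene' else 240)+u/2.5-.3,(140 if n=='scene' else 165)+v/2.5-.3),z)
    print(n,u,v,z,((p[:2]-o)@R*1e3).round(1))
H=np.array([-.066,.058])
for th,g in[(1.9,.020),(1.9,0),(1.7,0),(1.5,0),(1.3,0),(1.1,0),(.9,0),(.7,0),(.5,0),(.3,0),(.1,0),(0,0)]:
    d=np.array([-np.sin(th),-np.cos(th)]);n=np.array([np.cos(th),-np.sin(th)])
    q=H+.085*d-(.003+.009+g)*n;print(th,g,'box',q,'world',o+R@q)
```

```text
scene 105 140 0.03 [-47.8  40.7]
scene 213 132 0.03 [-48.3 -52.9]
scene 108 166 0.004 [-55.2  38.2]
scene 215 157 0.004 [-54.7 -56.1]
scene 60 243 0.051 [-167.9   92.4]
top 240 122 0.03 [-53.8  44.5]
top 303 206 0.03 [-55.7 -46.1]
top 95 158 0.051 [-171.8   94.8]
top 217 120 0.051 [-69.8  56.8]
1.9 0.02 box [-0.1361  0.1158] world [0.5635 0.0456]
1.9 0 box [-0.1426  0.0968] world [0.5447 0.0387]
1.7 0 box [-0.1487  0.0809] world [0.5284 0.0335]
1.5 0 box [-0.1516  0.064 ] world [0.5134 0.0251]
1.3 0 box [-0.1511  0.0468] world [0.5004 0.014 ]
1.1 0 box [-0.1472  0.0301] world [0.4899 0.0004]
0.9 0 box [-0.14    0.0146] world [ 0.4823 -0.0149]
0.7 0 box [-0.1299  0.0007] world [ 0.4779 -0.0315]
0.5 0 box [-0.1173 -0.0108] world [ 0.4768 -0.0486]
0.3 0 box [-0.1026 -0.0197] world [ 0.4792 -0.0656]
0.1 0 box [-0.0864 -0.0254] world [ 0.4849 -0.0817]
0 0 box [-0.078 -0.027] world [ 0.489  -0.0893]
```

The tray's front edge reads box x ≈ -54 mm, so it is home within the measuring error. The door is at about 1.9 rad. I'll bring the shut fingertips to its outer side.

step_arm([
  [1, -1, -1, 0, 0, 0, 0.17],
  [1, -2, -2, 0, 0, 0, 0.34],
  [1, -3.5, -3, 1, 0, 0, 0.51],
  [1, -4.9, -3.9, 2, 0, 0, 0.68],
  [1, -4.9, -3.9, 4, 0, 0, 0.817],
])

```text
clock: 7.75
tool_pos: [0.5618, 0.0439, 0.1275]
tool_rot: [3.092, 0.55, 0.004]
force: [0.2, 0.4, 0.4]
finger_gap: 0.0003
grasp_force: 0.0
```

step_arm([
  [1, 0, 0, 3, 0, 0, 0],
  [1, 0, 0, 5, 0, 0, 0],
])

```text
clock: 8.0
tool_pos: [0.5614, 0.0445, 0.0758]
tool_rot: [3.091, 0.559, 0.0]
force: [0.5, 0.4, 0.1]
finger_gap: 0.0003
grasp_force: 0.0
```

Run:
```python
from h import *
import cv2
s=env.observe();print(s['clock'],s['tool_pos'],s['tool_rot'],s['force'])
cv2.imwrite('pics/w3.png',env.camera('wrist'))
```

```text
8.0 [0.56141968 0.04454981 0.07580528] [3.09103144e+00 5.58843507e-01 2.61423769e-04] [0.46550834 0.43198562 0.08031517]
```

View pics/w3.png

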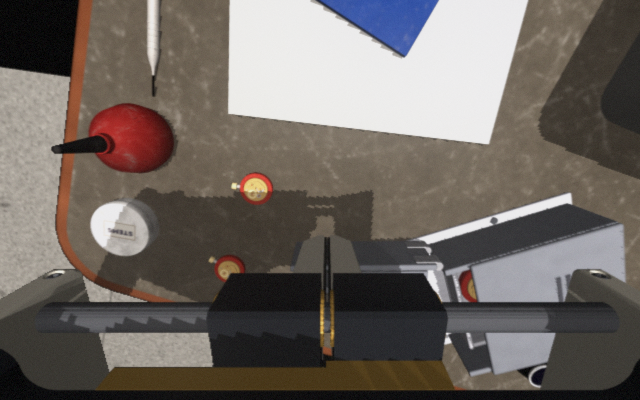

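The wrist view shows the fingertips near (327,240) and the door's outer top edge running from about (295,240) to (430,243). I'll check the clearance by ray before descending.

Run:
```python
from h import *
o=np.array([.559,-.133]);a=-.891;R=np.array([[np.cos(a),-np.sin(a)],[np.sin(a),np.cos(a)]])
c=env.get_calibration('wrist')
def pr(X): k=c['R']@X+c['t'];return (c['fx']*k[0]/k[2]+c['cx']).round(1),(c['fy']*k[1]/k[2]+c['cy']).round(1)
t=np.array(env.observe()['tool_pos']);print('tcp',pr(t),'below',pr(np.r_[t[:2],.024]),'below51',pr(np.r_[t[:2],.051]))
H=np.array([-.066,.058]);th=1.9
d=np.array([-np.sin(th),-np.cos(th)]);n=np.array([np.cos(th),-np.sin(th)])
for r in(.0,.085,.112):print(r,pr(np.r_[o+R@(H+r*d-.003*n),.051]))
for uv in((297,240),(410,240),(430,244)):
    p=ray('wrist',uv,.051);q=(p[:2]-o)@R-H;print(uv,p,'along',q@d,'in',q@n, 'from tcp toolx',(p[:2]-t[:2])@(R@-n))
```

```text
tcp (np.float64(327.6), np.float64(246.9)) below (np.float64(327.4), np.float64(219.4)) below51 (np.float64(327.5), np.float64(232.8))
0.0 (np.float64(443.7), np.float64(265.5))
0.085 (np.float64(327.7), np.float64(264.7))
0.112 (np.float64(290.9), np.float64(264.5))
(297, 240) [0.5470954  0.06310867 0.051     ] along 0.10706133536313005 in -0.02262567538136688 from tcp toolx -0.005668532156514164
(410, 240) [ 0.57527742 -0.01231773  0.051     ] along 0.02654393758409254 in -0.023187825760231026 from tcp toolx -0.005106381777650011
(430, 244) [ 0.57745387 -0.0270663   0.051     ] along 0.011945022526448218 in -0.020166415742858997 from tcp toolx -0.008127791795022042
```

The seen edge lies about 20 mm further out than expected, so I'll back off for a clearer look before descending.

step_arm([
  [1, 3, 0, -3, 0, 0, 0],
  [1, 6, 0, -6, 0, 0, 0],
  [1, 6, 0, -6, 0, 0, 0],
])

```text
clock: 8.43
tool_pos: [0.6217, 0.0659, 0.1401]
tool_rot: [3.09, 0.558, 0.012]
force: [-0.1, -0.2, -0.0]
finger_gap: 0.0005
grasp_force: 0.0
```

Run:
```python
from h import *
import cv2
im=env.camera('wrist');cv2.imwrite('pics/w4.png',im)
o=np.array([.559,-.133]);a=-.891;R=np.array([[np.cos(a),-np.sin(a)],[np.sin(a),np.cos(a)]])
c=env.get_calibration('wrist')
def pr(X): k=c['R']@X+c['t'];return (c['fx']*k[0]/k[2]+c['cx']).round(1),(c['fy']*k[1]/k[2]+c['cy']).round(1)
H=np.array([-.066,.058]);th=1.9
d=np.array([-np.sin(th),-np.cos(th)]);n=np.array([np.cos(th),-np.sin(th)])
for r in(.0,.112):
  for z in(.007,.051):print(r,z,pr(np.r_[o+R@(H+r*d-.003*n),z]))
print(env.observe()['tool_pos'])
np.save('wc4.npy',c,allow_pickle=True)
cv2.imwrite('pics/w4c.png',cv2.resize(im[170:310,250:450],(800,560),interpolation=2))
```

```text
0.0 0.007 (np.float64(399.7), np.float64(267.1))
0.0 0.051 (np.float64(410.3), np.float64(289.1))
0.112 0.007 (np.float64(302.8), np.float64(266.7))
0.112 0.051 (np.float64(299.4), np.float64(288.7))
[0.61915472 0.06567923 0.13801062]
```

View pics/w4c.png

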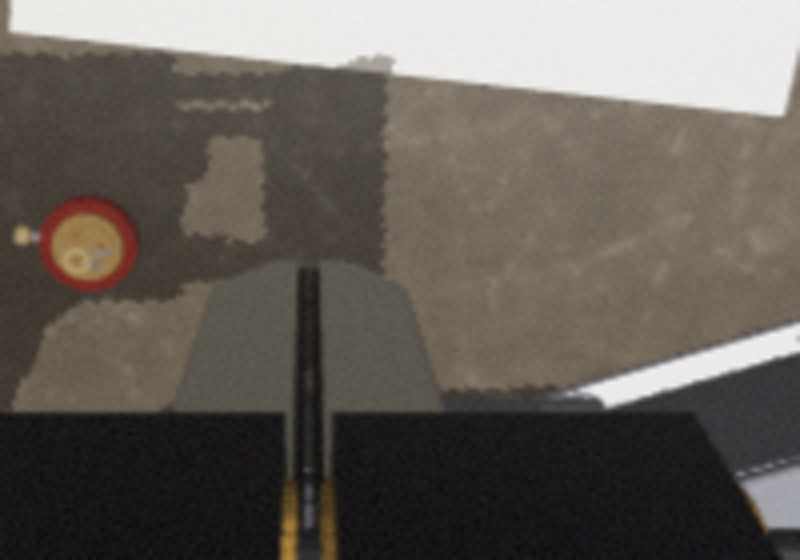

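The grey edge at row ~268 matches the bottom (z = 7 mm, predicted row 267) of the door's outer face. So 1.9 rad is right and there is no extra obstacle. I'll go back and descend.

step_arm([
  [1, -4, 0, 3, 0, 0, 0],
  [1, -5.8, 0, 6, 0, 0, 0],
  [1, -5.8, 0, 9, 0, 0, 0],
  [1, -5.8, 0, 11.2, 0, 0, 0],
  [1, -5.8, 0, 11.2, 0, 0, 0],
])

```text
clock: 9.1
tool_pos: [0.5602, 0.0456, 0.0223]
tool_rot: [-3.091, -0.554, 0.01]
force: [-0.5, -0.1, 0.0]
finger_gap: 0.0004
grasp_force: 0.0
```

step_arm([
  [1, -1.0, 0, 0, 0, 0, 0],
  [1, -1.9, 0, 0, 0, 0, 0],
  [1, -2.76, -0.06, 0, 0, 0, -0.1],
  [1, -3.63, -0.03, 0, 0, 0, -0.2],
  [1, -4.5, 0.09, 0, 0, 0, -0.3],
])

```text
clock: 9.72
tool_pos: [0.5215, 0.0292, 0.0257]
tool_rot: [2.973, 1.014, 0.003]
force: [-0.2, 0.8, -0.3]
finger_gap: 0.0004
grasp_force: 0.5
```

step_arm([
  [1, -0.86, -0.06, 0, 0, 0, -0.1],
  [1, -1.73, -0.03, 0, 0, 0, -0.2],
  [1, -2.59, 0.09, 0, 0, 0, -0.3],
  [1, -3.43, 0.29, 0, 0, 0, -0.4],
  [1, -4.24, 0.57, 0, 0, 0, -0.5],
])

```text
clock: 10.35
tool_pos: [0.4912, -0.0011, 0.0256]
tool_rot: [2.629, 1.718, 0.002]
force: [-0.0, 1.2, -0.1]
finger_gap: 0.0005
grasp_force: 0.5
```

```bash
cat >> h.py <<'E'
def door():
    o=np.array([.559,-.133]);a=-.891;R=np.array([[np.cos(a),-np.sin(a)],[np.sin(a),np.cos(a)]])
    s=env.observe();q=(np.array(s['tool_pos'])[:2]-o)@R-[-.066,.058];v=s['tool_rot']
    th=np.pi-(2*np.arctan2(v[1],v[0])+.891);th=(th+np.pi)%(2*np.pi)-np.pi
    d=np.array([-np.sin(th),-np.cos(th)]);n=np.array([np.cos(th),-np.sin(th)])
    print('t',s['clock'],'yaw th',th,'r',q@d,'s',-q@n,'F in tool n,d',(R.T@s['force'][:2])@n,(R.T@s['force'][:2])@d,'z',s['tool_pos'][2])
E
python3 -c "
from h import *;door()"
```

```text
t 10.35 yaw th 1.0932112194157426 r 0.0831577693238154 s 0.011667466444223656 F in tool n,d -1.0816529846975451 0.4898735660232063 z 0.02559092728710592
```

The door is following: it is at 1.09 rad with about 1 N contact. I'll continue the arc.

step_arm([
  [1, -0.86, -0.06, 0, 0, 0, -0.1],
  [1, -1.73, -0.03, 0, 0, 0, -0.2],
  [1, -2.59, 0.09, 0, 0, 0, -0.3],
  [1, -3.43, 0.29, 0, 0, 0, -0.4],
  [1, -4.24, 0.57, 0, 0, 0, -0.5],
])

```text
clock: 10.98
tool_pos: [0.4793, -0.0423, 0.0256]
tool_rot: [2.123, 2.315, 0.001]
force: [1.2, 0.2, -0.3]
finger_gap: 0.0006
grasp_force: 0.5
```

step_arm([
  [1, -0.86, -0.06, 0, 0, 0, -0.1],
  [1, -1.73, -0.03, 0, 0, 0, -0.2],
  [1, -2.59, 0.09, 0, 0, 0, -0.3],
  [1, -3.43, 0.29, 0, 0, 0, -0.4],
  [1, -3.84, 0.42, 0, 0, 0, -0.45],
])

```text
clock: 11.6
tool_pos: [0.4868, -0.0803, 0.0255]
tool_rot: [1.555, 2.729, 0.001]
force: [0.0, 1.1, -0.2]
finger_gap: 0.0006
grasp_force: 0.5
```

```bash
python3 -c "
from h import *;door()"
```

```text
t 11.6 yaw th 0.144717706851615 r 0.0831540502001123 s 0.0084839080096923 F in tool n,d -0.9341038378642222 -0.6114397291693551 z 0.02552882099196866
```

step_arm([
  [1, -0.43, -0.05, 0, 0, 0, -0.05],
  [1, -0.86, -0.06, 0, 0, 0, -0.1],
  [1, -1.0, -0.06, 0, 0, 0, -0.14],
  [1, -1.1, -0.06, 0, 0, 0, -0.14],
])

```text
clock: 12.1
tool_pos: [0.4904, -0.0885, 0.0253]
tool_rot: [-1.362, -2.828, -0.002]
force: [-3.5, 8.0, 5.3]
finger_gap: 0.0002
grasp_force: 3.8
```

step_arm([
  [1, -0.15, 0, 0, 0, 0, 0],
  [1, -0.3, 0, 0, 0, 0, 0],
  [1, -0.3, 0, 0, 0, 0, 0],
])

```text
clock: 12.48
tool_pos: [0.4903, -0.0886, 0.0251]
tool_rot: [-1.361, -2.824, -0.004]
force: [-6.6, 12.6, 10.6]
finger_gap: 0.0004
grasp_force: 7.0
```

step_arm([
  [1, -0.15, 0, 0, 0, 0, 0],
  [1, -0.3, 0, 0, 0, 0, 0],
  [1, -0.3, 0, 0, 0, 0, 0],
])

```text
clock: 12.85
tool_pos: [0.4903, -0.0887, 0.0249]
tool_rot: [-1.359, -2.819, -0.006]
force: [-10.7, 19.0, 16.4]
finger_gap: 0.0001
grasp_force: 11.1
```

```bash
python3 -c "
from h import *;door()"
```

```text
t 12.85 yaw th 0.0071024009852980186 r 0.08370941308933766 s 0.011037168860441374 F in tool n,d -21.496697675360036 -3.4930418724634933 z 0.0249058662671218
```

The door is at its stop: the force rises with no further travel, and s = 11 mm at θ ≈ 0. I'll retract straight back, lift and check.

step_arm([
  [1, 1.0, 0, 0, 0, 0, 0],
  [1, 4.0, 0, 0, 0, 0, 0],
  [1, 5.0, 0, -5, 0, 0, 0],
  [1, 5.0, 0, -11, 0, 0, 0],
  [1, 5.0, 0, -14, 0, 0, 0],
])

```text
clock: 13.48
tool_pos: [0.4658, -0.056, 0.1686]
tool_rot: [1.361, 2.824, 0.0]
force: [0.8, -0.4, -0.3]
finger_gap: 0.0001
grasp_force: 0.0
```

step_arm([
  [1, 5, 3, 0, 0, 0, 0],
  [1, 10, 6, 0, 0, 0, 0],
  [1, 15, 8, 0, 0, 0, 0],
  [1, 20, 8, 0, 0, 0, 0],
  [1, 20, 8, 0, 0, 0, 0],
])

```text
clock: 14.1
tool_pos: [0.4003, 0.1528, 0.1651]
tool_rot: [1.357, 2.833, 0.001]
force: [-0.2, -0.1, -0.2]
finger_gap: 0.0005
grasp_force: 0.0
```

Run:
```python
from h import *
import cv2
s=env.observe();print(s['clock'],s['tool_pos'],s['dq'],s['force'])
a=env.camera('top')[165:285,190:430];b=env.camera('scene')[130:310,210:450]
cv2.imwrite('pics/c5.png',np.vstack([cv2.resize(a,(480,240),interpolation=2),cv2.resize(b,(480,360),interpolation=2)]))
```

```text
14.1 [0.40027666 0.15278443 0.16506589] [-0.05876319  0.02240301 -0.03986509 -0.02366196 -0.02072043 -0.03913799] [-0.2005619  -0.05303276 -0.19273789]
```

View pics/c5.png

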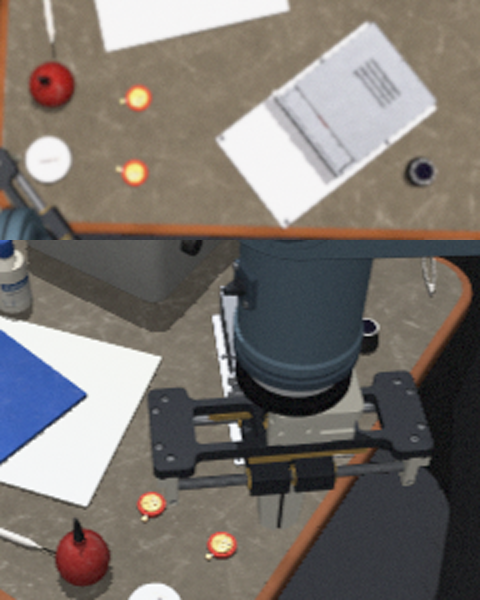

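The top view shows the door shut flush along the mouth, from (277,92) to (352,178). The plate in front is clear, the loupe, tin, blower and loose look-alikes are where they were, and the robot is touching nothing. I'm handing in.

```bash
python3 -c "
from plant import env;print(env.hand_in())"
```

```text
the job is handed in; nothing more can be done
None
```

The tray is pushed home against the back stop and the door is pushed shut. The job was handed in at about 14 s; the hand-in gave no verdict.

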